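# Shelve tools by height in the two-tier saw rack

## Robot

A 6-joint arm with a two-finger parallel gripper is mounted at the origin on the work surface; the furniture and walls round the work are solid. World frame = base frame: x ahead of the robot, y to its left, z up, the work surface at z = 0. Lengths are in m, angles in rad, forces in N, time in s.
With the tool pointing down it reaches from about 0.275 to 0.875 m from the base axis. Payload 12.5 kg.
Tool frame: the origin (TCP) lies on the centre line of the jaws, within the pads' length; the fingertips stand r.finger_overhang ahead of it and the grasp point (between the pads) lies 3 mm ahead of it (r.finger_overhang is the distance from the TCP to the fingertips, in m); z points along the fingers, y is the direction in which the jaws open and shut (so a half turn about z gives the same grasp; the last joint's range is limited). The gripper opens to 85 mm and grips with 20 to 120 N. Pads are 22 mm wide; open, the fingers measure 114 mm over their backs; the gripper's body (76 mm by 85 mm) begins 54 mm behind the grasp point. The pads swing forward as they close: fully open they stand 13 mm farther back than shut.
Start: joints at [-1.219, 0.351, 1.652, -0, 1.139, -0.085], TCP at [0.233, -0.498, 0.253] pointing down, gripper open.
Joint ranges: [-2.75, 2.75], [-0.79, 2.1], [0.01, 2.65], [-1.57, 4.71], [0.07, 3.14], [-2.87, 2.87]. Speed limits (rad/s): [2.22, 2.22, 2.79, 3.14, 3.14, 3.14].

## Interface

Orientations are given as a unit quaternion [x, y, z, w].
In Python, from cell import r, optics gives the robot as it stands. The module is installed in compiled form; this text tells all that it offers. Calls block until the motion is done:
- r.move_to(position, orientation): joint-space move of the TCP to a pose.
- r.move_linear(position, rot=None, vel=0.15): straight line of the TCP; rot=None keeps the orientation; vel is the mean speed in m/s.
- r.set_joints(angles): joint-space move.
- r.set_gripper(opening, squeeze=None): opening from 0.0 (shut) to 1.0 (fully open); squeeze is the grip in N (None keeps the last); returns when the fingers have stopped.
- r.sleep(seconds).
- r.inverse_kinematics(position, orientation): joint angles nearest the present ones, or None.
- optics.get_image(name): name is "scene" or "side" or "wrist"; returns a dict with "pixels" (384x512x3 uint8, red, green, blue), "depth" (384x512 float32, m along the optical axis (not along the pixel's ray), 0 where there is no reading), "fx", "fy", "cx", "cy" (pixels), "D" ([k1, k2, p1, p2, k3] as OpenCV has them; the pictures are not rectified), "camera_from_world" (4x4, takes a point from world to camera coordinates); the wrist camera has in their place "mount" (4x4, takes a point from camera to tool coordinates, whose origin is the TCP and whose axes are the flange's). Camera axes: x right, y down, z forward; pixel columns grow to the right and rows downward; lengths in m; the calibration is good to about 2 mm. A picture is of the moment at which its call begins: read the wrist's pose just before it.
A pose or a line that the arm cannot do raises r.PlanningError and nothing moves.
- r.hand_in(): hands the job in, once; it reports no verdict.
Readings, each from a call of its own:
- r.current_t(): time.
- r.current_q(): joint angles.
- r.current_qvel(): joint speeds.
- r.current_effort(): joint torques, N m.
- r.current_tool_pos(): TCP position.
- r.current_ee_rot(): TCP orientation.
- r.current_contact_force(): force on the tool from outside, world axes, zero at the start.
- r.current_torque(): the same for the moment, N m.
- r.current_opening(): opening from 0.0 (shut) to 1.0 (fully open).
Only numpy, scipy, OpenCV 4.12 (cv2) and the standard library are available. Lean on these libraries where they do the work, as an engineer would, in place of code of your own. Each camera call takes 0.05 s, during which the arm holds its last target.

## Task

Put the block plane, the wooden push block and the loose offcut away in the wooden rack by height. Slide the two tall ones, plane and push block, along the saw table without lifting them, one lengthwise into each of the two tall bays at the bottom, until they touch the end stop; set the low offcut lengthwise on the upper deck and push it under the low roof until it touches the back board. Leave the other things on the table alone.

Things in the scene. Friction and masses are not known exactly. Their poses are not given: they have to be found in the camera images.
- rack: Wooden rack fixed to the saw table, 170 deep, 210 wide, 153 high. Origin: on the table, mid-width. x points the way things are pushed in (front looks to -x), y to the left seen from the front. Below are two open-fronted tall bays side by side, their floor the saw table; the upper deck (12 thick, top at z = 92, x = -80 to +90) covers both and carries the low tier on its back part.
- left_stop (a point): Foot of the left bay's end stop (middle of its face, on the table), at rack x = +20, y = +50. The bay runs from the rack's front edge (rack x = -80) to this stop, straight along rack x, 90 wide and 80 high inside; walls 10 thick with rounded noses.
- right_stop (a point): The same for the right bay, at rack x = +20, y = -50.
- low_tier (a point): Foot of the low tier's back board (middle of its face, on the deck), at rack x = +80, y = 0, z = 92. The low roof covers rack x = +40 to +90; its underside is 51 above the deck (z = 143 to the table), its top at z = 153; side walls at y = +-95 only under the roof. The rest of the deck, rack x = -80 to +40, is open above.
- plane_c (a point): Centre (31 above its sole) of the steel block plane, 48 wide (its x), 150 long (its y), 62 high, 0.5 to 0.9 kg; stands on its sole about in front of one tall bay, length about along rack x. Both ends are flat, 48 wide up to z = 10; side cheeks to 34. Fully home: centre at rack x = -55 (the end stays out in front). Either end may go first.
- pusher_c (a point): Centre (33.5 above its underside) of the wooden push block: flat base 70 wide (its x), 160 long (its y), 20 high, with an upright bar handle 100 long on it along y, 26 to 30 wide, to 67 high; 0.15 to 0.3 kg. Stands about in front of the other tall bay, length about along rack x. Fully home: centre at rack x = -60. Either end may go first.
- offcut_c (a point): Centre of the loose wood offcut, a plain bar 45 wide (its x, the grasp), 175 long (its y), 40 high, about 0.2 kg, lying on the table by itself. Fully home on the upper deck its end touches the back board: centre at rack x = -7.5, height 112 above the table. With its centre over rack x = -55 it lies steadily on the deck, wholly in front of the roof.
- clamp_c (a point): Centre of a black spring clamp with orange tips, 55 x 119 x 26, a bystander: leave alone.
- block_c (a point): Centre of a brown wood block, 60 x 97 x 46, a bystander: leave alone.

How it is judged:
By the outcome, as a careful person would: the job done as asked, in the order asked, and still so for the second after the job is handed in, with the robot touching nothing.
It also fails if it takes over 72 s, if anything falls off the work surface, if the arm or the gripper's body presses on something with over 40 N, if the wrist force passes 120 N, or if a joint passes its speed limit or range.

## Working session

There is one attempt and no reset: what is moved stays moved. The work goes in short steps, each a Python script; the robot and the scene stay as the last script left them, time stands still between calls to the robot, and variables do not carry over. Pictures are saved under pics/ and viewed, and the job is handed in when it is done.

```bash
mkdir -p pics; ls; python3 - <<'E'
from cell import r, optics
import cv2,numpy as np,pickle
for n in ["scene","side","wrist"]:
    d=optics.get_image(n)
    cv2.imwrite(f"pics/{n}0.png",d["pixels"][:,:,::-1])
    pickle.dump(d,open(f"{n}0.pkl","wb"))
    print(n,d["fx"],d["fy"],d["cx"],d["cy"],d["D"]); print(np.round(d.get("camera_from_world",d.get("mount")),3))
print(r.current_t(),r.finger_overhang,r.current_tool_pos(),r.current_ee_rot(),r.current_contact_force())
E
```

```text
pics
scene 448.37833580960523 448.37833580960523 248.94259222107132 189.0810172327538 [-0.05387075  0.          0.          0.          0.        ]
[[ 0.612 -0.791 -0.004 -0.352]
 [-0.401 -0.307 -0.863  0.232]
 [ 0.681  0.53  -0.505  1.236]
 [ 0.     0.     0.     1.   ]]
side 406.1025854122817 406.1025854122817 252.04793970193572 187.53720617675052 [-0.10840857  0.          0.          0.          0.        ]
[[-0.438 -0.899 -0.011  0.118]
 [-0.729  0.362 -0.581  0.41 ]
 [ 0.526 -0.247 -0.814  1.133]
 [ 0.     0.     0.     1.   ]]
wrist 269.73424529887825 269.73424529887825 258.914784878655 194.02465707959405 [-0.03954093  0.          0.          0.          0.        ]
[[ 0.001 -0.952 -0.306  0.08 ]
 [ 1.     0.001  0.001  0.   ]
 [-0.001 -0.306  0.952 -0.12 ]
 [ 0.     0.     0.     1.   ]]
0.15 0.022 [ 0.23260521 -0.4981479   0.25288437] [ 9.76250260e-01  2.16645424e-01 -5.62454258e-05 -4.31172249e-04] [-0.04649359 -0.44722215 -0.31445025]
```

View pics/scene0.png

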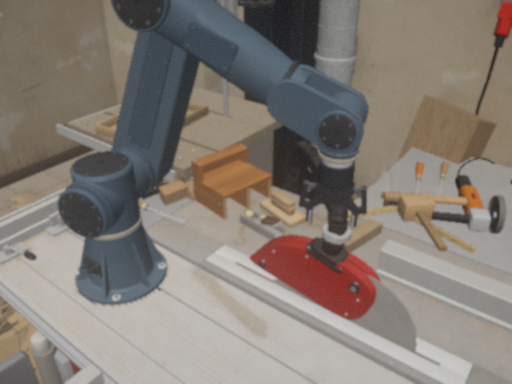

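View pics/side0.png

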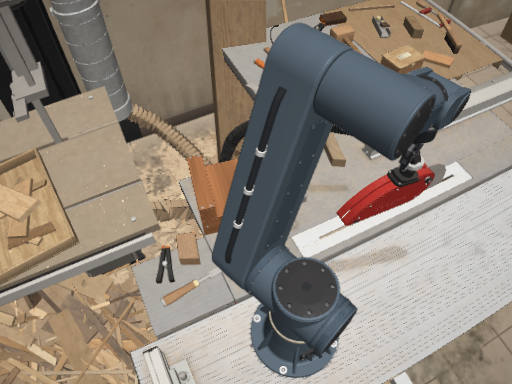

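View pics/wrist0.png

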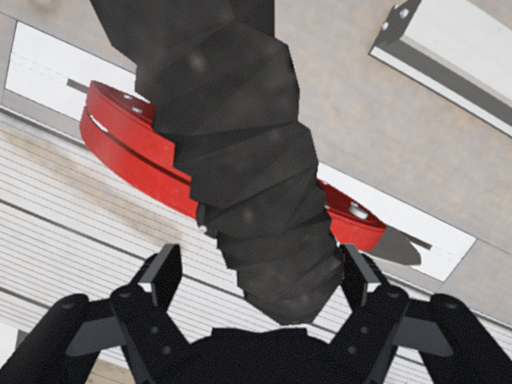

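The scene view shows the rack at about (230,180) with pieces to its right around (275,210). In the side view the arm hides much of the area in front of the rack. I'll enlarge that part and turn depth into world coordinates.

```bash
cat > h.py <<'E'
import numpy as np,cv2
def cloud(d,T=None):
    h,w=d["depth"].shape
    K=np.array([[d["fx"],0,d["cx"]],[0,d["fy"],d["cy"]],[0,0,1]])
    u,v=np.meshgrid(np.arange(w),np.arange(h))
    p=cv2.undistortPoints(np.stack([u,v],-1).reshape(-1,1,2).astype(np.float32),K,np.array(d["D"])).reshape(h,w,2)
    z=d["depth"]; P=np.stack([p[...,0]*z,p[...,1]*z,z],-1)
    M=np.linalg.inv(d["camera_from_world"]) if T is None else T
    W=P@M[:3,:3].T+M[:3,3]; W[z==0]=np.nan
    return W
E
python3 - <<'E'
import pickle,cv2,numpy as np
from h import *
d=pickle.load(open("scene0.pkl","rb"));W=cloud(d)
c=d["pixels"][130:270,140:400,::-1]
cv2.imwrite("pics/sc_crop.png",cv2.resize(c,None,fx=3,fy=3,interpolation=cv2.INTER_CUBIC))
for n,(u,v) in dict(table=(240,300),cast=(215,235),rackroof=(222,155),deck=(230,180),o1=(285,200),o2=(284,213),o3=(255,217),o4=(365,232),o5=(172,190),clamp=(265,217)).items(): print(n,np.round(W[v,u],3))
d=pickle.load(open("side0.pkl","rb"));W=cloud(d)
c=d["pixels"][130:330,120:420,::-1]
cv2.imwrite("pics/si_crop.png",cv2.resize(c,None,fx=2.6,fy=2.6,interpolation=cv2.INTER_CUBIC))
for n,(u,v) in dict(rack=(205,180),block=(188,248),clamp=(163,265),x=(334,150),t=(300,170)).items(): print(n,np.round(W[v,u],3))
E
```

```text
table [ 0.118 -0.324 -0.   ]
cast [ 0.295 -0.083 -0.004]
rackroof [0.496 0.055 0.153]
deck [ 0.465 -0.005  0.09 ]
o1 [ 0.5   -0.204  0.068]
o2 [ 0.496 -0.205  0.021]
o3 [ 0.429 -0.137  0.013]
o4 [ 0.532 -0.47   0.04 ]
o5 [0.352 0.162 0.044]
clamp [ 0.404 -0.195  0.05 ]
rack [0.497 0.049 0.152]
block [0.359 0.175 0.044]
clamp [0.35  0.264 0.021]
x [ 0.496 -0.443  0.042]
t [ 0.149 -0.051  0.545]
```

View pics/sc_crop.png

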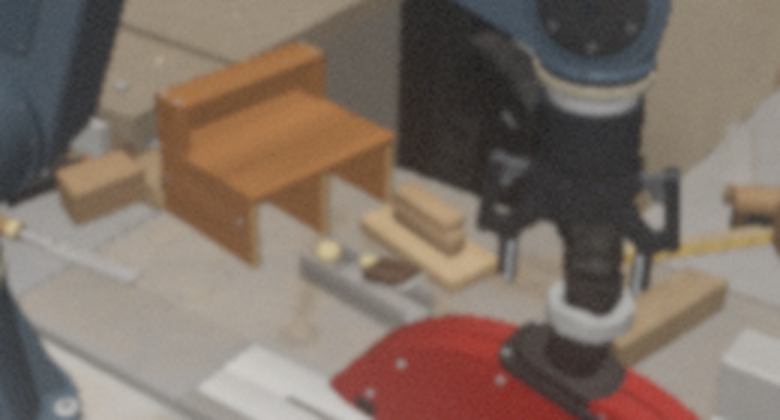

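View pics/si_crop.png

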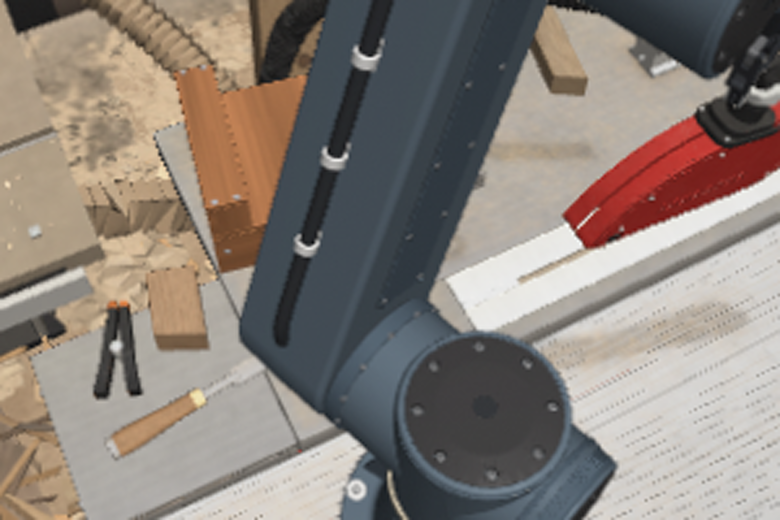

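```bash
cat >> h.py <<'E'
from scipy.spatial.transform import Rotation as R
def wcloud(d,pos,q):
    T=np.eye(4);T[:3,:3]=R.from_quat(q).as_matrix();T[:3,3]=pos
    return cloud(d,T@np.array(d["mount"]))
E
python3 - <<'E'
import pickle
from h import *
d=pickle.load(open("wrist0.pkl","rb"))
W=wcloud(d,[ 0.23260521,-0.4981479,0.25288437],[ 9.76250260e-01,2.16645424e-01,-5.62454258e-05,-4.31172249e-04])
for u,v in [(40,200),(400,150),(460,50),(300,310),(280,250),(260,170),(230,100),(210,40),(180,5),(140,5),(270,5),(90,110),(250,350),(160,280)]: print(u,v,np.round(W[v,u],3), d["depth"][v,u])
E
```

```text
40 200 [ 0.048 -0.22  -0.001] 0.3961003
400 150 [ 0.339 -0.666  0.   ] 0.37213534
460 50 [ 0.439 -0.618  0.09 ] 0.252864
300 310 [ 0.247 -0.509  0.292] 0.09975352
280 250 [ 0.27  -0.488  0.299] 0.08343809
260 170 [ 0.291 -0.472  0.304] 0.07128204
230 100 [ 0.304 -0.458  0.308] 0.061428845
210 40 [ 0.313 -0.449  0.31 ] 0.05593117
180 5 [ 0.317 -0.442  0.311] 0.052960217
140 5 [ 0.314 -0.433  0.309] 0.05500384
270 5 [ 0.326 -0.458  0.306] 0.05769193
90 110 [ 0.235 -0.316  0.104] 0.25650448
250 350 [ 0.243 -0.491  0.313] 0.07791683
160 280 [ 0.223 -0.456  0.274] 0.11630964
```

```bash
python3 - <<'E'
import pickle
from h import *
d=pickle.load(open("scene0.pkl","rb"));W=cloud(d)
for v in range(150,262,6): print(v,[tuple(np.round(W[v,u],3)) for u in (315,332,345,358)])
d=pickle.load(open("side0.pkl","rb"));W=cloud(d)
cv2.imwrite("pics/si_c2.png",cv2.resize(d["pixels"][60:220,330:500,::-1],None,fx=3.5,fy=3.5,interpolation=cv2.INTER_CUBIC))
d=pickle.load(open("scene0.pkl","rb"));cv2.imwrite("pics/sc_c2.png",cv2.resize(d["pixels"][110:290,280:400,::-1],None,fx=3.3,fy=3.3,interpolation=cv2.INTER_CUBIC))
E
```

```text
150 [(np.float64(0.438), np.float64(-0.332), np.float64(0.305)), (np.float64(0.17), np.float64(-0.514), np.float64(0.458)), (np.float64(0.181), np.float64(-0.536), np.float64(0.46)), (np.float64(0.244), np.float64(-0.535), np.float64(0.437))]
156 [(np.float64(0.393), np.float64(-0.358), np.float64(0.312)), (np.float64(0.191), np.float64(-0.505), np.float64(0.435)), (np.float64(0.206), np.float64(-0.526), np.float64(0.435)), (np.float64(1.793), np.float64(0.11), np.float64(-0.373))]
162 [(np.float64(0.363), np.float64(-0.375), np.float64(0.312)), (np.float64(0.191), np.float64(-0.506), np.float64(0.422)), (np.float64(0.207), np.float64(-0.527), np.float64(0.422)), (np.float64(1.807), np.float64(0.111), np.float64(-0.419))]
168 [(np.float64(0.345), np.float64(-0.387), np.float64(0.306)), (np.float64(0.203), np.float64(-0.502), np.float64(0.402)), (np.float64(0.218), np.float64(-0.524), np.float64(0.403)), (np.float64(1.794), np.float64(0.101), np.float64(-0.452))]
174 [(np.float64(0.338), np.float64(-0.392), np.float64(0.294)), (np.float64(0.196), np.float64(-0.507), np.float64(0.393))
[... 2839 characters left out ...]
at64(-0.476), np.float64(0.188)), (np.float64(0.212), np.float64(-0.517), np.float64(0.206)), (np.float64(0.444), np.float64(-0.45), np.float64(0.033)), (np.float64(0.501), np.float64(-0.467), np.float64(0.005))]
252 [(np.float64(0.201), np.float64(-0.482), np.float64(0.179)), (np.float64(0.21), np.float64(-0.52), np.float64(0.192)), (np.float64(0.245), np.float64(-0.536), np.float64(0.178)), (np.float64(0.481), np.float64(-0.477), np.float64(0.001))]
258 [(np.float64(0.199), np.float64(-0.484), np.float64(0.164)), (np.float64(0.203), np.float64(-0.525), np.float64(0.181)), (np.float64(0.228), np.float64(-0.545), np.float64(0.175)), (np.float64(0.253), np.float64(-0.566), np.float64(0.169))]
```

View pics/si_c2.png

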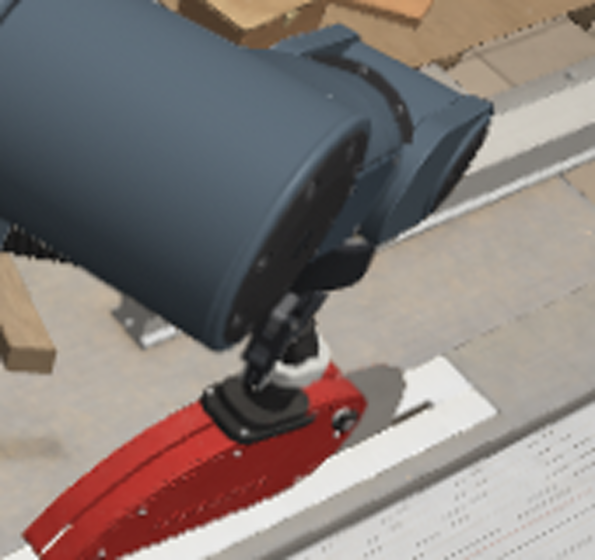

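View pics/sc_c2.png

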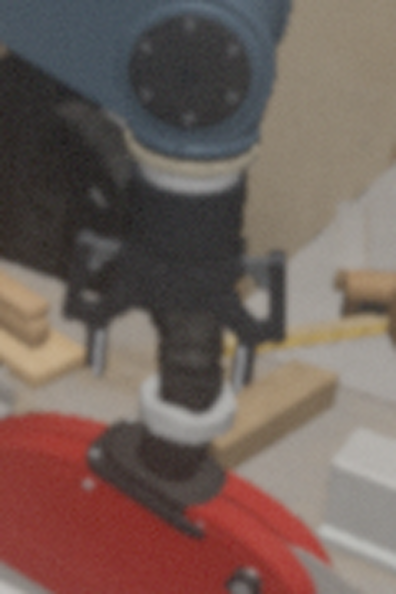

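The black hose from the saw guard really runs between the open fingers. It goes from the collar at (0.22,-0.52,0.23), bends at z≈0.3, and passes over the work area towards (0.44,-0.33,0.305). I'll retreat straight up before doing anything else, then map it.

```bash
python3 - <<'E'
from cell import r, optics
from h import *
import pickle
p=np.array(r.current_tool_pos())
r.move_linear(p+[0,0,0.22],vel=0.2)
pos,q=r.current_tool_pos(),r.current_ee_rot()
d=optics.get_image("wrist");pickle.dump((d,pos,q),open("w1.pkl","wb"))
print(pos,r.current_t(),r.current_contact_force())
cv2.imwrite("pics/w1.png",d["pixels"][:,:,::-1])
d=optics.get_image("scene");pickle.dump(d,open("scene1.pkl","wb"));cv2.imwrite("pics/scene1.png",d["pixels"][:,:,::-1])
d=optics.get_image("side");pickle.dump(d,open("side1.pkl","wb"));cv2.imwrite("pics/side1.png",d["pixels"][:,:,::-1])
E
```

```text
[ 0.2325359  -0.49796524  0.4718029 ] 1.45 [-0.4324065  -0.10181042  0.76446497]
```

View pics/w1.png

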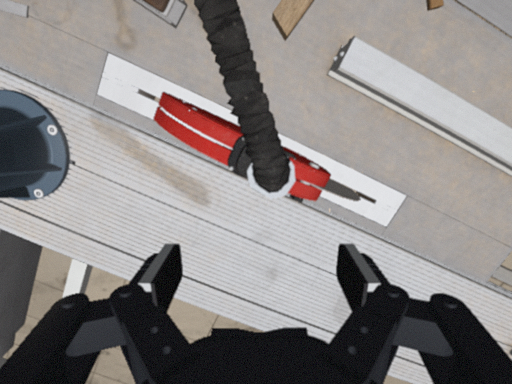

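View pics/scene1.png

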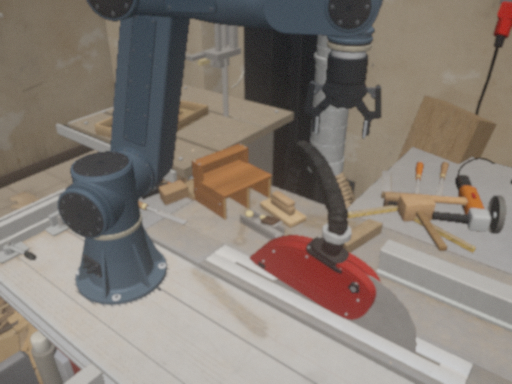

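View pics/side1.png

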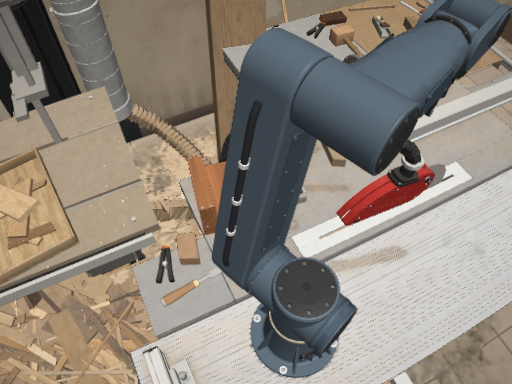

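```bash
python3 - <<'E'
from h import *
import pickle
d,pos,q=pickle.load(open("w1.pkl","rb"));W=wcloud(d,pos,q)
dark=(d["pixels"].max(2)<75)&(W[...,2]>0.12)
for v in range(0,190,14):
    u=np.where(dark[v,180:320])[0]+180
    if len(u): print(v,u.min(),u.max(),np.round(np.nanmedian(W[v,u],0),3))
d=pickle.load(open("scene1.pkl","rb"));W=cloud(d)
dark=(d["pixels"].max(2)<75)
for v in range(138,245,8):
    u=np.where(dark[v,290:360]&(W[v,290:360,2]>0.1))[0]+290
    if len(u): print('s',v,u.min(),u.max(),np.round(np.nanmedian(W[v,u],0),3))
u=np.arange(284,330,3)
for v in (136,142,148,154): print(v,[tuple(np.round(W[v,x],2).tolist()) for x in u])
E
```

```text
0 195 235 [ 0.372 -0.39   0.314]
14 199 239 [ 0.365 -0.395  0.31 ]
28 204 243 [ 0.356 -0.404  0.312]
42 210 248 [ 0.346 -0.415  0.315]
56 216 252 [ 0.337 -0.423  0.312]
70 220 255 [ 0.328 -0.431  0.312]
84 224 261 [ 0.319 -0.44   0.311]
98 232 266 [ 0.31  -0.452  0.305]
112 232 269 [ 0.298 -0.458  0.305]
126 240 274 [ 0.288 -0.47   0.301]
140 237 279 [ 0.276 -0.478  0.3  ]
154 230 291 [ 0.26  -0.487  0.291]
168 234 289 [ 0.249 -0.497  0.289]
182 257 286 [ 0.236 -0.513  0.283]
s 146 293 312 [ 0.472 -0.272  0.288]
s 154 291 320 [ 0.424 -0.313  0.294]
s 162 290 326 [ 0.388 -0.344  0.293]
s 170 311 328 [ 0.336 -0.403  0.311]
s 178 315 332 [ 0.313 -0.431  0.309]
s 186 319 336 [ 0.291 -0.454  0.302]
s 194 321 339 [ 0.269 -0.471  0.299]
s 202 324 342 [ 0.254 -0.487  0.291]
s 210 328 345 [ 0.235 -0.502  0.283]
s 218 329 345 [ 0.225 -0.508  0.271]
s 226 330 345 [ 0.218 -0.522  0.258]
s 242 323 325 [ 0.214 -0.496  0.206]
136 [(1.44, 0.42, -0.2), (1.47, 0.42, -0.21), (1.48, 0.4, -0.21), (1.48, 0.38, -0.2), (1.48, 0.36, -0.2), (1.52, 0.37, -0.21), (1.54, 0.36, -0.22), (1.58, 0.36, -0.23), (1.63,
[... 452 characters left out ...]
5, 0.18, -0.2), (1.52, 0.17, -0.2)]
148 [(1.46, 0.43, -0.28), (1.47, 0.41, -0.29), (1.48, 0.4, -0.29), (0.57, -0.18, 0.22), (0.52, -0.23, 0.25), (0.48, -0.26, 0.27), (0.45, -0.28, 0.29), (0.45, -0.29, 0.3), (0.45, -0.3, 0.3), (0.45, -0.31, 0.3), (0.45, -0.32, 0.3), (1.5, 0.24, -0.25), (1.5, 0.22, -0.24), (1.5, 0.2, -0.23), (1.51, 0.18, -0.23), (1.51, 0.17, -0.23)]
154 [(1.46, 0.43, -0.33), (1.48, 0.42, -0.33), (1.49, 0.4, -0.33), (0.56, -0.19, 0.2), (0.53, -0.22, 0.22), (0.48, -0.26, 0.26), (0.45, -0.28, 0.27), (0.42, -0.31, 0.29), (0.41, -0.33, 0.3), (0.4, -0.34, 0.31), (0.4, -0.35, 0.31), (0.41, -0.35, 0.31), (0.42, -0.36, 0.31), (1.5, 0.2, -0.27), (1.51, 0.18, -0.27), (1.51, 0.16, -0.27)]
```

The hose arches over the table with its top at z≈0.33, along the line (0.22,-0.51) to (0.57,-0.18). The pieces lie on its rack side, and the offcut may be on the other side. I'll move high over the plane and push block and look from there.

```bash
cat >> h.py <<'E'
def quat(yaw,tilt=0.0):
    """tool z down; tool x horizontal at world angle yaw; tilt: rotate about tool y"""
    x=np.array([np.cos(yaw),np.sin(yaw),0]);z=np.array([0,0,-1.]);y=np.cross(z,x)
    M=R.from_matrix(np.stack([x,y,z],1))*R.from_euler('y',tilt)
    return M.as_quat()
E
python3 - <<'E'
from cell import r, optics
from h import *
import pickle
for yaw in (np.pi/2,-np.pi/2):
  for p in ([0.45,-0.15,0.45],[0.42,-0.2,0.03],[0.5,-0.2,0.06],[0.52,-0.46,0.05],[0.48,-0.1,0.12]):
    q=r.inverse_kinematics(p,quat(yaw)); print(yaw,p,None if q is None else np.round(q,2))
r.move_to([0.43,-0.13,0.45],quat(np.pi/2))
pos,q=r.current_tool_pos(),r.current_ee_rot()
d=optics.get_image("wrist");pickle.dump((d,pos,q),open("w2.pkl","wb"))
print(pos,r.current_t(),r.current_q())
cv2.imwrite("pics/w2.png",d["pixels"][:,:,::-1])
E
```

```text
1.5707963267948966 [0.45, -0.15, 0.45] [-0.42  0.07  1.52 -0.    1.55 -0.42]
1.5707963267948966 [0.42, -0.2, 0.03] [-0.54  0.58  2.01 -0.    0.55 -0.54]
1.5707963267948966 [0.5, -0.2, 0.06] [-0.47  0.61  1.81 -0.    0.72 -0.47]
1.5707963267948966 [0.52, -0.46, 0.05] [-0.79  0.84  1.36 -0.    0.94 -0.79]
1.5707963267948966 [0.48, -0.1, 0.12] [-0.3   0.44  1.92 -0.    0.79 -0.3 ]
-1.5707963267948966 [0.45, -0.15, 0.45] [-0.42  0.07  1.52 -0.    1.55  2.72]
-1.5707963267948966 [0.42, -0.2, 0.03] [-0.54  0.58  2.01 -0.    0.55  2.6 ]
-1.5707963267948966 [0.5, -0.2, 0.06] [-0.47  0.61  1.81 -0.    0.72  2.67]
-1.5707963267948966 [0.52, -0.46, 0.05] [-0.79  0.84  1.36 -0.    0.94  2.35]
-1.5707963267948966 [0.48, -0.1, 0.12] [-0.3   0.44  1.92 -0.    0.79  2.84]
[ 0.42998286 -0.13069876  0.44998876] 3.1417 [-3.98853689e-01  2.16568152e-02  1.57730220e+00 -1.87275736e-04
  1.54263829e+00 -3.97086550e-01]
```

View pics/w2.png

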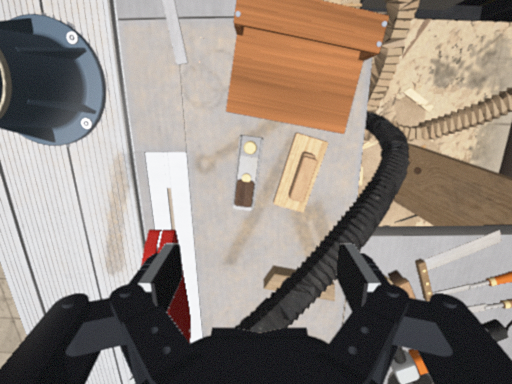

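The wrist view is very clear. It shows the rack at (305,70), the plane at (247,170), the push block at (300,172), and the offcut end at (300,280) under the hose. The hose runs off the table edge at (385,130). Next I'll measure each one from height masks.

```bash
cat > meas.py <<'E'
from h import *
import pickle,sys
f=sys.argv[1] if len(sys.argv)>1 else "w2.pkl"
d,pos,q=pickle.load(open(f,"rb"));W=wcloud(d,pos,q);Z=W[...,2]
def rect(m,name):
    m=m.astype(np.uint8)
    n,l,s,c=cv2.connectedComponentsWithStats(m)
    out=[]
    for i in range(1,n):
        if s[i,4]<60: continue
        P=W[l==i]; r_=cv2.minAreaRect((P[:,:2]*1000).astype(np.float32))
        out.append((name,s[i,4],np.round(c[i]),'ctr',np.round(r_[0],1),'size',np.round(r_[1],1),'ang',round(r_[2],1),'z',np.round(np.nanpercentile(P[:,2],[5,50,95]),3)))
    for o in out: print(*o)
def box(a,b,c_,d_): 
    return (W[...,0]>a)&(W[...,0]<b)&(W[...,1]>c_)&(W[...,1]<d_)
print("table z",np.nanmedian(Z[190:220,200:225]))
near=box(0.36,0.58,-0.29,-0.09)
rect(near&(Z>0.012)&(Z<0.075),"obj")
rect(box(.36,.58,-.29,-.09)&(Z>0.045)&(Z<0.08),"tops")
rb=box(.3,.65,-.15,.2)
rect(rb&(Z>0.082)&(Z<0.102),"deck")
rect(rb&(Z>0.14)&(Z<0.165),"roof")
E
python3 meas.py; python3 - <<'E'
from h import *
import pickle
d,pos,q=pickle.load(open("w2.pkl","rb"));W=wcloud(d,pos,q);Z=W[...,2]
hm=d["pixels"].max(2)<80
for v in range(110,325,12):
    u=np.where(hm[v,230:415]&(Z[v,230:415]>0.05))[0]+230
    if len(u): 
        P=W[v,u]; print(v,u.min(),u.max(),'L',np.round(P[1],3),'top',np.round(P[np.nanargmax(P[:,2])],3),'R',np.round(P[-2],3))
off=(Z>0.034)&(Z<0.048)&(W[...,1]<-.3)&(W[...,0]>.42)&(W[...,0]<.62)
v,u=np.where(off); P=W[off]; print(len(P),np.nanmin(P,0),np.nanmax(P,0))
d=pickle.load(open("scene1.pkl","rb"));W=cloud(d);Z=W[...,2]
off=(Z>0.034)&(Z<0.048)&(W[...,1]<-.3)&(W[...,0]>.40)&(W[...,0]<.66)&(W[...,1]>-.6)
off[:, 385:]=0
n,l,s,c=cv2.connectedComponentsWithStats(off.astype(np.uint8))
for i in range(1,n):
    if s[i,4]>40:
        P=W[l==i];print('scene off',s[i],cv2.minAreaRect((P[:,:2]*1000).astype(np.float32)))
d=pickle.load(open("side1.pkl","rb"));W=cloud(d);Z=W[...,2]
off=(Z>0.034)&(Z<0.048)&(W[...,1]<-.3)&(W[...,0]>.40)&(W[...,0]<.66)&(W[...,1]>-.6)
n,l,s,c=cv2.connectedComponentsWithStats(off.astype(np.uint8))
for i in range(1,n):
    if s[i,4]>40:
        P=W[l==i];print('side off',s[i],cv2.minAreaRect((P[:,:2]*1000).astype(np.float32)))
E
```

```text
table z 5.542316712059403e-05
obj 2495 [300. 172.] ctr [ 516.7 -186.1] size [160.9  70.5] ang 73.4 z [0.018 0.021 0.068]
obj 1317 [245. 180.] ctr [ 405.5 -182.9] size [150.3  47.8] ang 82.2 z [0.022 0.035 0.061]
obj 148 [249. 147.] ctr [ 413.2 -127.9] size [25.1 25.3] ang 45.5 z [0.032 0.038 0.04 ]
tops 751 [303. 178.] ctr [ 517.3 -185. ] size [96.6 30.7] ang 73.8 z [0.055 0.067 0.068]
tops 590 [243. 194.] ctr [ 400.9 -215.2] size [74.8 37.8] ang 82.4 z [0.049 0.055 0.062]
deck 10658 [293.  80.] ctr [490.1 -11.6] size [133.6 210.7] ang 79.6 z [0.09  0.092 0.093]
roof 5587 [315.  22.] ctr [503.6  65.7] size [ 50.9 209.8] ang 79.6 z [0.151 0.153 0.154]
roof 198 [387. 165.] ctr [ 631.  -138.6] size [38.3 15.3] ang 11.8 z [0.142 0.154 0.164]
134 386 403 L [ 0.675 -0.099  0.053] top [ 0.687 -0.098  0.065] R [ 0.701 -0.098  0.059]
146 383 407 L [ 0.654 -0.116  0.092] top [ 0.669 -0.113  0.119] R [ 0.683 -0.113  0.112]
158 382 407 L [ 0.638 -0.131  0.129] top [ 0.644 -0.128  0.145] R [ 0.672 -0.129  0.139]
170 377 405 L [ 0.62  -0.146  0.156] top [ 0.63  -0.143  0.169] R [ 0.66  -0.145  0.1
[... 720 characters left out ...]
287 385 L [ 0.471 -0.269  0.262] top [ 0.475 -0.119  0.475] R [ 0.487 -0.124  0.469]
290 277 403 L [ 0.457 -0.282  0.271] top [ 0.483 -0.116  0.488] R [ 0.487 -0.119  0.484]
302 263 414 L [ 0.439 -0.301  0.271] top [ 0.485 -0.118  0.492] R [ 0.492 -0.123  0.485]
314 251 414 L [ 0.422 -0.317  0.277] top [ 0.466 -0.113  0.503] R [ 0.488 -0.123  0.493]
416 [ 0.44117196 -0.49204991  0.03419763] [ 0.6113633  -0.41336456  0.04313468]
scene off [344 218  39  29 426] ((530.1478271484375, -452.89471435546875), (48.88964080810547, 174.66226196289062), 78.94440460205078)
side off [326 145  20  16 134] ((479.8050537109375, -430.1199035644531), (90.97122955322266, 39.691062927246094), 23.382539749145508)
```

The measurements agree with the sizes given: plane 150×48, push block base 161×70, roof 51×210 at z=0.153. In rack coordinates the plane is at (-197,+52) with yaw +2.6°, so it goes in the left bay. The push block is at (-180,-58) with yaw -6.2°, so it goes in the right bay, and the hose is about 48 mm beside it. Next I'll profile the plane's cheeks and work out the arm geometry relative to the hose.

```bash
cat >> h.py <<'E'
TH=np.radians(79.6); O=np.array([0.4919,0.0018]); EX=np.array([np.cos(TH),np.sin(TH)]); EY=np.array([-EX[1],EX[0]])
def w2r(p): p=np.asarray(p)[...,:2]-O; return np.stack([p@EX,p@EY],-1)
def r2w(x,y,z): return np.array([*(O+x*EX+y*EY),z])
E
python3 - <<'E'
from h import *
import pickle
from cell import r
d,pos,q=pickle.load(open("w2.pkl","rb"));W=wcloud(d,pos,q);Z=W[...,2]
a=np.radians(82.2);e=np.array([np.cos(a),np.sin(a)]);n=np.array([-e[1],e[0]])
c=np.array([.4055,-.1829])
m=(np.abs((W[...,:2]-c)@n)<.04)&(np.abs((W[...,:2]-c)@e)<.09)
P=W[m];s=(P[:,:2]-c)@e;t=(P[:,:2]-c)@n
for s0 in np.arange(-80,81,10):
    k=np.abs(s*1000-s0)<5
    print(s0,' '.join(f"{np.nanmax(P[k&(np.abs(t*1000-t0)<3),2],initial=-1)*1000:.0f}" for t0 in np.arange(-30,31,5)))
print('rack',np.round(w2r(P[0]),3))
for x,y in [(-.08,.105),(-.08,-.105),(.09,.105),(.09,-.105)]: print(x,y,r2w(x,y,.092))
# deck front corners from cloud
m=(Z>.087)&(Z<.096)&(W[...,0]>.3)&(W[...,0]<.65)&(W[...,1]>-.15)&(W[...,1]<.15)
rc=w2r(W[m]);print('deck rack ext',np.percentile(rc,[.5,99.5],axis=0))
m=(Z>.149)&(Z<.157)&(W[...,0]>.3)&(W[...,0]<.65)&(W[...,1]>-.05)
rc=w2r(W[m]);print('roof ext',np.percentile(rc,[.5,99.5],axis=0))
# arm geometry: r = a1 s2 + a2 s23 + d*s(q2+q3+q5) ...
rows=[];b=[]
for p,t in [([.45,-.15,.45],0),([.5,-.2,.06],0),([.52,-.46,.3],0),([.6,0,.4],.4),([.6,0,.3],-.4),([.5,0,.3],.6)]:
    yaw=np.arctan2(p[1],p[0])
    qq=r.inverse_kinematics(p,quat(yaw,t))
    if qq is None: print('none');continue
    A=qq[1];B=A+qq[2];C=B+qq[4]
    rows+= [[np.sin(A),np.sin(B),np.sin(C),0,1],[np.cos(A),np.cos(B),np.cos(C),1,0]];b+=[np.hypot(p[0],p[1]),p[2]]
print(np.linalg.lstsq(np.array(rows),np.array(b),rcond=None))
E
```

```text
-80 2 3 -1000 -1000 -1000 -1000 -1000 -1000 -1000 -1000 -1000 33 2
-70 2 35 55 56 55 54 55 55 57 55 54 34 1
-60 1 35 53 62 63 63 63 63 63 63 53 36 2
-50 2 35 57 62 63 62 63 63 63 63 56 34 2
-40 2 35 53 61 61 61 62 60 62 60 53 34 3
-30 2 36 55 57 59 58 58 57 57 58 54 35 3
-20 3 35 51 56 55 55 55 55 56 55 51 34 1
-10 4 36 37 53 53 53 55 53 54 51 37 35 2
0 2 34 35 35 51 52 52 52 51 35 36 36 2
10 2 36 35 31 31 32 31 31 31 31 35 36 1
20 1 35 36 29 29 29 28 28 28 28 36 36 1
30 2 35 35 25 25 25 25 25 25 24 35 36 1
40 2 35 36 12 12 36 36 39 12 507 508 505 498
50 2 35 35 32 39 40 41 40 40 509 510 506 494
60 3 35 502 519 520 519 514 509 521 521 514 508 502
70 519 521 522 521 527 528 528 527 527 521 515 509 1
80 528 528 31 8 528 528 5 8 1 5 31 14 1
rack [-0.109  0.095]
-0.08 0.105 [ 0.37418346 -0.05793121  0.092     ]
-0.08 -0.105 [ 0.58073347 -0.09584023  0.092     ]
0.09 0.105 [0.40487172 0.10927594 0.092     ]
0.09 -0.105 [0.61142173 0.07136692 0.092     ]
deck rack ext [[-0.07947221 -0.10340119]
 [ 0.05237841  0.10313063]]
roof ext [[ 0.04006002 -0.10316276]
 [ 0.08933896  0.10324167]]
(array([0.45793222, 0.43517235, 0.22401346, 0.22985014, 0.00349119]), array([0.00048837]), np.int32(5), array([4.17864009, 3.43999269, 0.59348779, 0.47283695, 0.36002048]))
```

The plane's cheeks run its full length at z=35 mm, and the rack frame is confirmed to within about 1 mm. I'll grip the plane's rear part by the cheeks, align it while it stands on the table, and slide it in.

```bash
cat > p1.py <<'E'
from cell import r, optics
from h import *
import pickle
a=np.radians(82.2);e=np.array([np.cos(a),np.sin(a)])
c=np.array([.4055,-.1829]); off=-.048
g=c+off*e
r.set_gripper(1.0,50)
r.move_to([*g,.13],quat(a))
r.move_linear([*g,.0265],vel=.12)
print(r.current_contact_force())
r.set_gripper(0.0,50)
print('open',r.current_opening(),r.current_contact_force(),r.current_t())
x0=w2r(g)[0]
r.move_linear(r2w(x0+.04,.050,.0265),rot=quat(TH),vel=.06)
print(r.current_contact_force())
r.move_linear(r2w(-.055+off-.006,.050,.0265),vel=.09)
print(r.current_contact_force(),r.current_tool_pos())
for dx in (-.003,-.001,.001,.003):
    r.move_linear(r2w(-.055+off+dx,.050,.0265),vel=.03)
    f=np.array(r.current_contact_force()); print(dx,np.round(f,1),f[:2]@EX,w2r(r.current_tool_pos()))
    if f[:2]@EX<-12: break
print(r.current_t())
E
python3 p1.py
```

```text
[ 0.2663958  -0.2318659  -0.35267631]
open 0.5513978146315439 [-1.36488632  0.93872237  8.18388032] 6.0917
[1.04310662 2.73711705 6.77434113]
[1.70930839 2.66430021 8.25552906] [ 0.42359688 -0.09635876  0.02702251]
-0.003 [ 1.2 -0.3  8.2] -0.08590848751986589 [-0.10602838  0.04943021]
-0.001 [-0.6 -3.9  6.9] -3.954753609986957 [-0.10426447  0.04939642]
0.001 [ -9.3 -27.9   7.4] -29.073094194004018 [-0.10388399  0.04962877]
8.875
```

The plane met the stop, with the force rising to 29 N at tool x=-103.9. I'll release it, lift off and look.

```bash
cat > look.py <<'E'
from cell import r, optics
from h import *
import pickle,sys
def look(name):
    pos,q=r.current_tool_pos(),r.current_ee_rot()
    d=optics.get_image("wrist");pickle.dump((d,pos,q),open(name+".pkl","wb"))
    cv2.imwrite("pics/"+name+".png",d["pixels"][:,:,::-1])
    return d,wcloud(d,pos,q)
E
python3 - <<'E'
from look import *
r.set_gripper(0.85)
p=np.array(r.current_tool_pos())
r.move_linear([p[0],p[1],.15],vel=.2)
r.move_to(r2w(-.09,0,.38),quat(TH))
look("w3");print(r.current_t())
E
python3 meas.py w3.pkl; python3 - <<'E'
from h import *
import pickle
d,pos,q=pickle.load(open("w3.pkl","rb"));W=wcloud(d,pos,q)
rc=w2r(W);Z=W[...,2]
m=(Z>.028)&(Z<.075)&(rc[...,0]<-.082)&(rc[...,0]>-.3)&(rc[...,1]>.0)&(rc[...,1]<.1)
print('plane ext',np.percentile(rc[m],[.5,99.5],axis=0))
E
```

```text
10.9917
table z 6.605888737018506e-05
obj 2965 [290. 198.] ctr [ 517.1 -185.1] size [158.1  70.3] ang 73.7 z [0.018 0.021 0.068]
obj 321 [230. 172.] ctr [ 420.9 -101.9] size [25.9 45.2] ang 86.5 z [0.047 0.059 0.062]
tops 306 [231. 172.] ctr [ 423.6 -100.1] size [26.2 37.7] ang 79.9 z [0.052 0.06  0.062]
tops 906 [293. 207.] ctr [ 518.  -182.7] size [92.7 30.5] ang 73.6 z [0.05  0.067 0.068]
deck 13183 [259. 109.] ctr [489.1 -14.2] size [127.7 210.9] ang 79.6 z [0.091 0.092 0.093]
roof 8648 [259.  39.] ctr [503.8  65.3] size [ 50.1 210.5] ang 79.6 z [0.151 0.153 0.154]
roof 329 [383. 187.] ctr [ 631.2 -138.2] size [39.5 17.2] ang 11.0 z [0.142 0.155 0.164]
plane ext [[-0.12852425  0.02449058]
 [-0.08726488  0.07239515]]
```

View pics/w3.png

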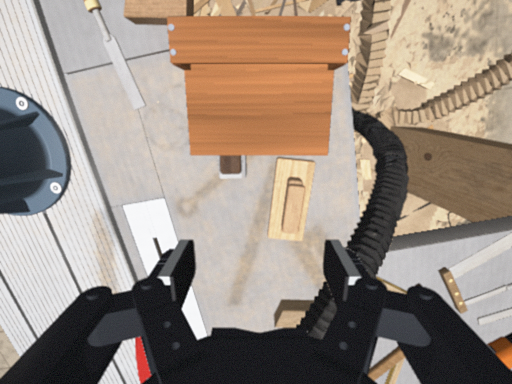

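The plane is home: its rear end is at rack x≈-129 and y spans 24 to 72. The push block hasn't moved. Now I'll check the gripper body's clearance to the hose for the push block grasps.

```bash
cat >> h.py <<'E'
HOSE=np.array([(.48,-.285,.27),(.51,-.255,.255),(.544,-.225,.24),(.561,-.211,.228),(.578,-.2,.218),(.592,-.187,.203),(.61,-.176,.188),(.626,-.161,.17),(.64,-.146,.148),(.655,-.13,.12),(.44,-.325,.29),(.4,-.36,.293),(.36,-.4,.293),(.32,-.44,.29),(.28,-.475,.28)])
HOSE=np.concatenate([HOSE[k]+(HOSE[k+1]-HOSE[k])*np.linspace(0,1,6)[:,None] for k in range(9)]+[HOSE[10:]])
def clear(p,q):
    M=R.from_quat(q).as_matrix(); L=(HOSE-np.asarray(p))@M
    m=L[:,2]<-.03; L=L[m]
    dx=np.maximum(np.abs(L[:,0])-.038,0);dy=np.maximum(np.abs(L[:,1])-.043,0)
    dd=np.hypot(dx,dy)-.023
    return dd.min() if len(dd) else 9
E
python3 - <<'E'
from h import *
a=np.radians(73.5);c=np.array([.517,-.1858]);e=np.array([np.cos(a),np.sin(a)])
for off in (.035,.03,.02,0):
  for t in (0,10,15,20,25): print(off,t,round(clear([*(c+off*e),.058],quat(a,-np.radians(t)))*1000,1),end=' | ')
  print()
for x in (-.175,-.16,-.15,-.14,-.13,-.12,-.1):
  for t in (0,10,15,20): print(x,t,round(clear(r2w(x,-.05,.058),quat(TH,-np.radians(t)))*1000,1),end=' | ')
  print()
E
```

```text
0.035 0 -12.4 | 0.035 10 3.8 | 0.035 15 9.4 | 0.035 20 15.7 | 0.035 25 21.9 | 
0.03 0 -15.7 | 0.03 10 1.6 | 0.03 15 7.2 | 0.03 20 12.9 | 0.03 25 19.4 | 
0.02 0 -21.3 | 0.02 10 -4.0 | 0.02 15 3.0 | 0.02 20 8.4 | 0.02 25 14.3 | 
0 0 -23.0 | 0 10 -16.0 | 0 15 -7.5 | 0 20 0.3 | 0 25 5.7 | 
-0.175 0 -22.3 | -0.175 10 -4.3 | -0.175 15 5.3 | -0.175 20 13.5 | 
-0.16 0 -13.5 | -0.16 10 5.9 | -0.16 15 14.4 | -0.16 20 20.6 | 
-0.15 0 -7.0 | -0.15 10 12.7 | -0.15 15 19.4 | -0.15 20 25.5 | 
-0.14 0 -0.1 | -0.14 10 18.0 | -0.14 15 24.4 | -0.14 20 31.5 | 
-0.13 0 7.2 | -0.13 10 23.4 | -0.13 15 30.4 | -0.13 20 37.6 | 
-0.12 0 14.4 | -0.12 10 29.2 | -0.12 15 36.9 | -0.12 20 43.7 | 
-0.1 0 26.4 | -0.1 10 42.8 | -0.1 15 48.8 | -0.1 20 53.2 |
```

```bash
cat > p2.py <<'E'
from look import *
Z=.062
def app(p,q,dist): return np.array(p)-R.from_quat(q).as_matrix()[:,2]*dist
def grab(p,q,first=False):
    r.move_to(app(p,q,.13 if first else .05),q)
    r.move_linear(p,vel=.12)
    f0=np.array(r.current_contact_force())
    r.set_gripper(0.0,45)
    print('grab',r.current_opening(),np.round(f0,1),np.round(r.current_contact_force(),1),round(r.current_t(),2))
def rel():
    r.set_gripper(.65)
    q=r.current_ee_rot(); r.move_linear(app(r.current_tool_pos(),q,.045),vel=.2)
a=np.radians(73.5);c=np.array([.517,-.1858]);e=np.array([np.cos(a),np.sin(a)])
t=-np.radians(16)
print(r.current_opening())
g=np.array([*(c+.035*e),Z])
print('rack grip',w2r(g),[round(clear(app(g,quat(a,t),k),quat(a,t))*1e3) for k in (0,.03,.06,.1,.13)])
r.set_gripper(.7)
grab(g,quat(a,t),True)
r.move_linear(r2w(-.127,-.05,Z),rot=quat(TH,t),vel=.05)
print(np.round(r.current_contact_force(),1))
r.move_linear(r2w(-.112,-.05,Z),vel=.06)
print(np.round(r.current_contact_force(),1),r.current_t())
rel()
look("w4");print(w2r(r.current_tool_pos()))
E
python3 p2.py
python3 meas.py w4.pkl
```

```text
0.8534288142869649
rack grip [-0.14518515 -0.06227228] [10, 10, 10, 10, 124]
grab 0.3461735549238693 [ 0.4 -0.3  0.6] [-0.6  2.2  6.4] 13.72
[-0.9  3.3 10. ]
[-1.1  5.5  9.8] 14.7083
[-0.09957542 -0.04947969]
table z 0.09201001203072028
obj 915 [120. 227.] ctr [ 424.  -101.9] size [21.4 38.3] ang 81.8 z [0.052 0.06  0.062]
obj 5286 [258. 256.] ctr [ 512.8 -168. ] size [123.6  70. ] ang 79.7 z [0.019 0.066 0.067]
tops 915 [120. 227.] ctr [ 424.  -101.9] size [21.4 38.3] ang 81.8 z [0.052 0.06  0.062]
tops 3289 [258. 260.] ctr [ 516.  -150.1] size [87.4 30. ] ang 79.6 z [0.064 0.067 0.068]
deck 85403 [195. 107.] ctr [495.1 -30.9] size [ 96.5 191.8] ang 79.3 z [0.091 0.092 0.093]
deck 430 [201. 249.] ctr [490.9 -99.9] size [24.9 14. ] ang 79.3 z [0.089 0.096 0.102]
deck 421 [317. 249.] ctr [ 553.5 -109.6] size [24.  14.4] ang 43.5 z [0.09  0.097 0.101]
roof 20318 [266. 338.] ctr [550.8 -96.8] size [ 46.4 183.1] ang 72.9 z [0.141 0.156 0.164]
```

View pics/w4.png

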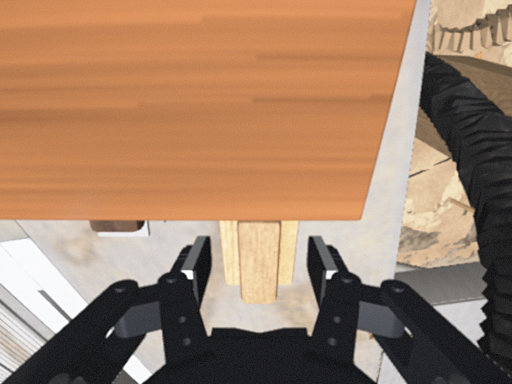

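The push block is aligned, with the handle at 79.6° and its front already in the bay. Stages 2 and 3 follow.

```bash
cat > p3.py <<'E'
import re
src=open('p2.py').read().split("a=np.radians(73.5)")[0]; exec(src)
t=-np.radians(16); q=quat(TH,t)
cx=-.147
grab(r2w(cx-.015,-.05,Z),q)
r.move_linear(r2w(-.112,-.05,Z),vel=.07)
print(np.round(r.current_contact_force(),1)); cx=-.097
rel()
q=quat(TH,-np.radians(8))
grab(r2w(cx-.044,-.05,Z),q)
r.move_linear(r2w(-.060-.044-.006,-.05,Z),vel=.07)
print(np.round(r.current_contact_force(),1))
for dx in (-.003,-.001,.001,.003,.005):
    r.move_linear(r2w(-.104+dx,-.05,Z),vel=.03)
    f=np.array(r.current_contact_force()); print(dx,np.round(f,1),round(f[:2]@EX,1),w2r(r.current_tool_pos()))
    if f[:2]@EX<-10: break
r.set_gripper(.65)
p=np.array(r.current_tool_pos());r.move_linear(r2w(-.12,-.05,.17),rot=quat(TH),vel=.2)
r.move_to(r2w(-.10,-.02,.34),quat(TH))
look("w5");print(r.current_t())
E
python3 p3.py
python3 meas.py w5.pkl;  python3 - <<'E'
from h import *
import pickle
d,pos,q=pickle.load(open("w5.pkl","rb"));W=wcloud(d,pos,q)
rc=w2r(W);Z=W[...,2]
for a,b,lo in ((0,.1,.028),(-.1,0,.015)):
    m=(Z>lo)&(Z<.075)&(rc[...,0]<-.086)&(rc[...,0]>-.3)&(rc[...,1]>a)&(rc[...,1]<b)
    print('ext',np.percentile(rc[m],[.5,99.5],axis=0))
E
```

```text
grab 0.34458770760227897 [ 0.2  0.1 -0. ] [-1.7  3.4  7.1] 16.73
[-0.2  3.   8.8]
grab 0.34326424605942263 [-0.5 -0.6 -0.3] [0.2 2.4 5.9] 19.62
[0.1 3.9 7. ]
-0.003 [0.4 1.  7.4] 1.1 [-0.10676522 -0.05062152]
-0.001 [-0.3 -1.2  6.3] -1.2 [-0.10498596 -0.05061303]
0.001 [ -3.5 -17.3   5.4] -17.7 [-0.10481261 -0.05054833]
22.825
table z -1.1585199366503929e-07
obj 1166 [278. 167.] ctr [ 522.8 -118.3] size [54.4 69.2] ang 79.7 z [0.019 0.02  0.067]
obj 73 [230. 168.] ctr [ 445.2 -105.7] size [32.4  4.1] ang 80.2 z [0.014 0.033 0.035]
obj 358 [215. 171.] ctr [ 421.8 -100. ] size [25.2 41.5] ang 81.7 z [0.051 0.059 0.062]
tops 262 [280. 160.] ctr [ 525.3 -103.2] size [23.9 29.6] ang 79.2 z [0.062 0.067 0.068]
tops 352 [215. 171.] ctr [ 424.3 -100.3] size [25.2 36.4] ang 81.7 z [0.052 0.059 0.062]
deck 16859 [243. 100.] ctr [489.2 -13.2] size [130.8 210.6] ang 79.7 z [0.09  0.092 0.093]
roof 9992 [238.  24.] ctr [503.1  61.9] size [ 43.7 210.8] ang 79.3 z [0.151 0.153 0.154]
roof 419 [381. 189.] ctr [ 631.2 -138. ] size [39.8 16.5] ang 12.3 z [0.142 0.155 0.164]
ext [[-0.1278619   0.02453879]
 [-0.08723618  0.07094257]]
ext [[-0.13913461 -0.08618358]
 [-0.0867942  -0.01749737]]
```

View pics/w5.png

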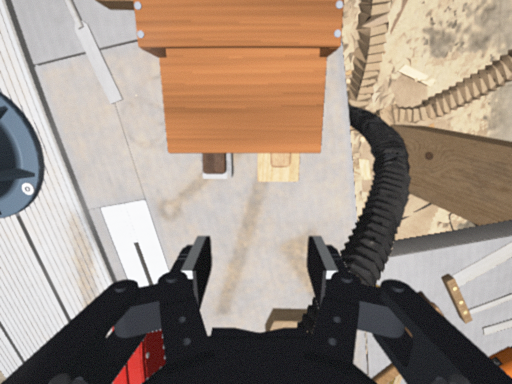

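Both tall pieces are home, with rear ends at rack x≈-128/-130 and -139 and yaws matching the rack. The offcut lies beyond the hose, so before reaching over I'll measure the forearm's thickness and its clearance to the hose.

```bash
cat >> h.py <<'E'
A1,A2,DD,HS,R0=.458,.435,.224,.23,.0035
def arm(q):
    u=np.array([np.cos(q[0]),np.sin(q[0])]);a=q[1];b=a+q[2]
    E=(R0+A1*np.sin(a),HS+A1*np.cos(a));Wc=(E[0]+A2*np.sin(b),E[1]+A2*np.cos(b))
    return np.array([*(u*E[0]),E[1]]),np.array([*(u*Wc[0]),Wc[1]])
def segd(P,a,b):
    s=np.clip((P-a)@(b-a)/((b-a)@(b-a)),0,1); return np.linalg.norm(P-(a+s[...,None]*(b-a)),axis=-1),s
E
python3 - <<'E'
from h import *
import pickle
from cell import r
q1=r.inverse_kinematics([ 0.2325359,-0.49796524,0.4718029],[ 9.7625e-01,2.166e-01,0,0])
e,w=arm(q1);print(np.round(q1,2),e,w)
for n in("scene1","side1"):
    d=pickle.load(open(n+".pkl","rb"));W=cloud(d).reshape(-1,3);px=d["pixels"].reshape(-1,3).astype(int)
    k=np.isfinite(W[:,0])&(px[:,2]>px[:,0]+8);P=W[k]
    dist,s=segd(P,e,w)
    u=np.array([np.cos(q1[0]),np.sin(q1[0]),0]);lat=np.cross([0,0,1],u); ax=(w-e)/np.linalg.norm(w-e); nn=np.cross(lat,ax)
    for lo in np.arange(0,1,.125):
        m=(s>lo)&(s<=lo+.125)&(dist<.15)&(s>0)&(s<1)
        if m.sum()>10:
            v=(P[m]-w);print(n,round(lo,2),m.sum(),'dist',np.round(np.percentile(dist[m],[5,50,98]),3),'lat',np.round(np.percentile(v@lat,[2,98]),3),'n',np.round(np.percentile(v@nn,[2,98]),3))
HT=HOSE
def test(p,q):
    qq=r.inverse_kinematics(p,q)
    if qq is None: return None
    e,w=arm(qq);dist,s=segd(HT,e,w);i=dist.argmin();return round(dist[i],3),round(s[i],2),HT[i],round(clear(p,q),3),np.round(qq,2)
c=np.array([.530,-.453]);a=np.radians(-11.1);ev=np.array([np.cos(a),np.sin(a)])
for off in (0,.03,.045):
  for t in (0,-10,-20): print(off,t,test([*(c+off*ev),.032],quat(a,np.radians(t))))
E
```

```text
[-1.22  0.22  1.3  -0.    1.62 -0.08] [ 0.03633046 -0.09886204  0.67653715] [ 0.18619436 -0.50667001  0.69794906]
scene1 0.0 805 dist [0.015 0.13  0.149] lat [-0.029  0.138] n [-0.024  0.082]
scene1 0.12 434 dist [0.005 0.023 0.04 ] lat [-0.027  0.007] n [-0.032 -0.002]
scene1 0.25 462 dist [0.003 0.024 0.036] lat [-0.02   0.006] n [-0.031  0.002]
scene1 0.38 562 dist [0.005 0.021 0.034] lat [-0.018 -0.001] n [-0.03   0.007]
scene1 0.5 687 dist [0.006 0.014 0.031] lat [-0.014  0.005] n [-0.028  0.014]
scene1 0.62 804 dist [0.005 0.017 0.031] lat [-0.016  0.012] n [-0.027  0.022]
scene1 0.75 1081 dist [0.013 0.02  0.031] lat [-0.017 -0.011] n [-0.027  0.027]
scene1 0.88 893 dist [0.014 0.023 0.046] lat [-0.018  0.02 ] n [-0.026  0.043]
side1 0.0 1722 dist [0.107 0.12  0.148] lat [-0.028  0.123] n [-0.119  0.073]
side1 0.12 1474 dist [0.078 0.103 0.132] lat [-0.015  0.092] n [-0.103 -0.064]
side1 0.25 1574 dist [0.038 0.09  0.125] lat [-0.018  0.093] n [-0.093 -0.023]
side1 0.38 1359 dist [0.039 0.085 0.123] lat [-0.018  0.106] n [-0.086 -0.021]
side1 0.5 908 dist [0.042 0.081 0.11 ] l
[... 907 characters left out ...]
ray([ 0.4  , -0.36 ,  0.293]), np.float64(0.136), array([-0.72,  0.98,  1.13, -0.09,  1.19,  1.09]))
0.03 -20 (np.float64(0.084), np.float64(0.44), array([ 0.4  , -0.36 ,  0.293]), np.float64(0.163), array([-0.7 ,  1.06,  0.98, -0.17,  1.41,  1.12]))
0.045 0 (np.float64(0.084), np.float64(0.58), array([ 0.4  , -0.36 ,  0.293]), np.float64(0.114), array([-0.74,  0.93,  1.22, -0.  ,  0.99,  1.02]))
0.045 -10 (np.float64(0.088), np.float64(0.5), array([ 0.4  , -0.36 ,  0.293]), np.float64(0.147), array([-0.71,  1.  ,  1.08, -0.09,  1.21,  1.09]))
0.045 -20 (np.float64(0.084), np.float64(0.43), array([ 0.44 , -0.325,  0.29 ]), np.float64(0.174), array([-0.69,  1.09,  0.92, -0.16,  1.44,  1.12]))
```

The forearm radius is about 0.055–0.064, and its clearance to the hose with the offcut gripped normally is small. So I'll grip the offcut towards its far (+x) end, near the top, with yaw 169° so that end becomes the rear on the deck. First I'll look at it from above.

```bash
python3 - <<'E'
from look import *
a=np.radians(168.9)
r.move_linear(r2w(-.10,-.02,.46),vel=.25)
r.move_to([.56,-.44,.44],quat(a))
print(r.current_t(),r.current_q())
d,W=look("w6")
Z=W[...,2]
m=((Z>.034)&(Z<.047)&(W[...,1]<-.33)&(W[...,0]>.40)&(W[...,0]<.68)&(W[...,1]>-.58)).astype(np.uint8)
n,l,s,c=cv2.connectedComponentsWithStats(m)
for i in range(1,n):
    if s[i,4]>150: print(s[i],cv2.minAreaRect((W[l==i][:,:2]*1000).astype(np.float32)),np.nanmedian(W[l==i],0))
E
```

```text
25.2 [-7.30639662e-01  5.90459710e-01  8.43685074e-01  1.17361845e-04
  1.70765132e+00 -2.10755784e+00]
[ 237   87   25   94 2020] ((531.9522094726562, -453.1978454589844), (44.7921257019043, 174.0917510986328), 77.4911880493164) [ 0.52825335 -0.45304753  0.04001802]
```

View pics/w6.png

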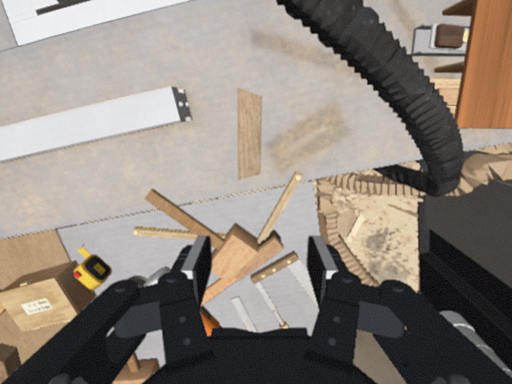

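The offcut is at (0.532,-0.453), long axis at 167.5°, size 45×174, as given. Before descending I'll check the heights of the bench items beyond the table edge and the forearm clearance.

```bash
python3 - <<'E'
from look import *
d,pos,q=pickle.load(open("w6.pkl","rb"));W=wcloud(d,pos,q)
Z=W[...,2]; Z=np.where(Z>.3,np.nan,Z)
for x0 in np.arange(.5,.74,.03): print(round(x0,2),[int(np.nan_to_num(np.nanmax(np.where((np.abs(W[...,0]-x0)<.015)&(np.abs(W[...,1]-y0)<.02),Z,np.nan)),nan=-1)*1000) for y0 in np.arange(-.56,-.33,.04)])
a=np.radians(167.5);c=np.array([.532,-.453]);e=-np.array([np.cos(a),np.sin(a)])
for off in (.03,.045,.05):
  for t in (0,8):
    p=[*(c+off*e),.044];qq=r.inverse_kinematics(p,quat(a,np.radians(t)))
    E_,w=arm(qq);dist,s=segd(HOSE,E_,w);print(off,t,np.round(qq,2),dist.min(),w)
E
```

```text
0.5 [2, 3, 42, 42, 2, 2]
0.53 [4, 2, 42, 43, 2, 2]
0.56 [2, 2, 42, 42, 3, 3]
0.59 [2, 3, 42, 42, 2, 2]
0.62 [2, 2, 42, 41, 14, 20]
0.65 [3, 2, 3, 2, 19, 20]
0.68 [3, 3, 3, 18, 19, 2]
0.71 [43, 68, 3, 19, 18, 2]
0.03 0 [-0.75  0.9   1.26 -0.    0.99 -2.1 ] 0.08871890338763941 [ 0.53009597 -0.49398573  0.27543807]
0.03 8 [-0.73  0.95  1.15 -0.07  1.16 -2.05] 0.09303510654372603 [ 0.56171997 -0.50006906  0.27538743]
0.045 0 [-0.74  0.92  1.21 -0.    1.01 -2.09] 0.09143420573585563 [ 0.54414387 -0.49668145  0.276445  ]
0.045 8 [-0.72  0.98  1.1  -0.07  1.19 -2.04] 0.09488727076544377 [ 0.5756267  -0.5027022   0.27645273]
0.05 0 [-0.74  0.93  1.19 -0.    1.02 -2.09] 0.09227871953574492 [ 0.5488129  -0.4975741   0.27678563]
0.05 8 [-0.71  0.99  1.08 -0.07  1.2  -2.04] 0.09538015633232834 [ 0.58024706 -0.50357293  0.27681392]
```

```bash
python3 - <<'E'
from look import *
a=np.radians(167.5);c=np.array([.532,-.453]);e=-np.array([np.cos(a),np.sin(a)])
for off in (.03,.05):
  for t in (0,8):
   for z in (.044,.1,.15):
    p=[*(c+off*e),z];qq=r.inverse_kinematics(p,quat(a,np.radians(t)))
    E_,w=arm(qq);lat=np.array([-np.sin(qq[0]),np.cos(qq[0]),0])*.046
    dist,s=segd(HOSE,E_+lat,w+lat);print(off,t,z,round(dist.min(),4),HOSE[dist.argmin()],s[dist.argmin()])
p=np.array([*(c+.047*e),.44]); q=quat(a,0)
r.set_gripper(.9,70)
r.move_to([p[0],p[1],.2],q)
print(np.round(r.current_effort(),1),r.current_t())
r.move_linear([p[0],p[1],.12],vel=.15)
print(np.round(r.current_effort(),1))
d=optics.get_image("scene");cv2.imwrite("pics/s7.png",cv2.resize(d["pixels"][60:280,180:440,::-1],None,fx=3,fy=2.7))
d=optics.get_image("side");cv2.imwrite("pics/si7.png",cv2.resize(d["pixels"][0:250,200:512,::-1],None,fx=2.4,fy=2.4))
E
```

```text
0.03 0 0.044 0.0892 [ 0.44  -0.325  0.29 ] 0.6342294360395938
0.03 0 0.1 0.1233 [ 0.44  -0.325  0.29 ] 0.6836144428999551
0.03 0 0.15 0.1565 [ 0.44  -0.325  0.29 ] 0.7125204204520189
0.03 8 0.044 0.0923 [ 0.44  -0.325  0.29 ] 0.5718451210914139
0.03 8 0.1 0.1262 [ 0.44  -0.325  0.29 ] 0.6153971155525428
0.03 8 0.15 0.1584 [ 0.44  -0.325  0.29 ] 0.639396221053854
0.05 0 0.044 0.092 [ 0.44  -0.325  0.29 ] 0.5991445408066867
0.05 0 0.1 0.1262 [ 0.44  -0.325  0.29 ] 0.6446751600024178
0.05 0 0.15 0.1588 [ 0.44  -0.325  0.29 ] 0.670264902413023
0.05 8 0.044 0.0941 [ 0.44  -0.325  0.29 ] 0.5343123348225622
0.05 8 0.1 0.1278 [ 0.44  -0.325  0.29 ] 0.5739589633785108
0.05 8 0.15 0.1592 [ 0.44  -0.325  0.29 ] 0.5945779521501355
[ -0.1 -70.9 -29.6  -0.   -0.    0. ] 26.55
[ -0. -73. -28.  -0.  -0.  -0.]
```

View pics/s7.png

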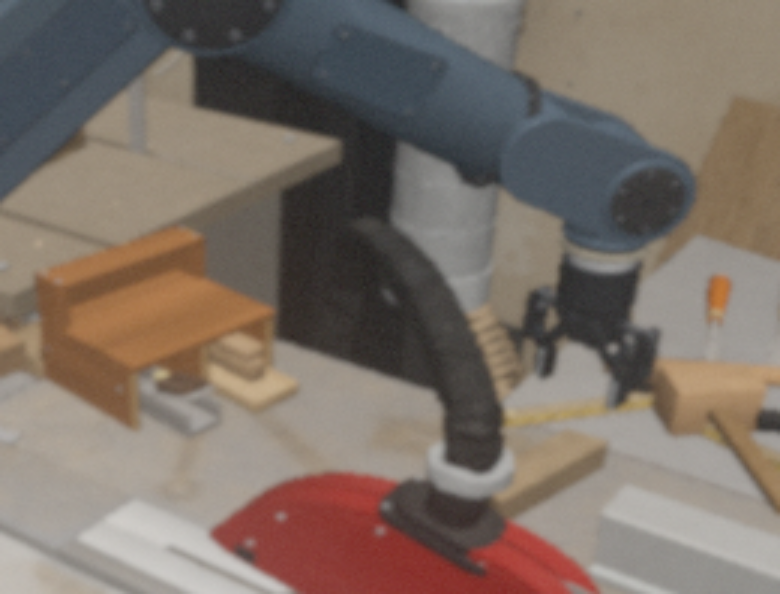

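View pics/si7.png

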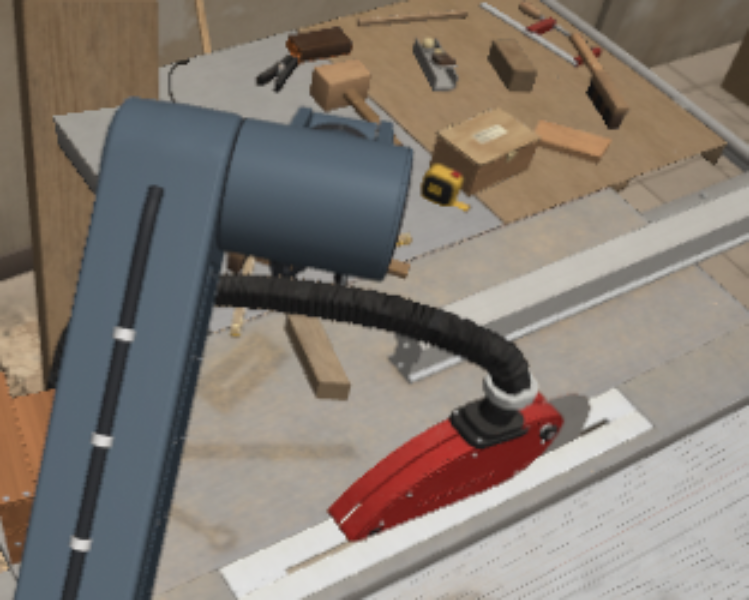

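The side view shows the wrist fully beyond the hose and the forearm above it. The forearm is about 33 px thick in the scene view, so its radius is about 0.045. I'll descend in steps and watch the joint torques.

```bash
python3 - <<'E'
from look import *
p=np.array(r.current_tool_pos())
for z in (.085,.065,.052,.044):
    r.move_linear([p[0],p[1],z],vel=.08); print(z,np.round(r.current_effort(),1),np.round(r.current_contact_force(),1))
r.set_gripper(0,70)
print(r.current_opening(),np.round(r.current_contact_force(),1),r.current_t(),r.current_tool_pos())
r.move_linear([p[0],p[1],.10],vel=.1)
print(r.current_opening(),np.round(r.current_contact_force(),1))
r.move_linear([p[0],p[1],.44],vel=.22)
print(r.current_opening(),np.round(r.current_contact_force(),1),r.current_t())
look("w8")
d=optics.get_image("scene");cv2.imwrite("pics/s8.png",d["pixels"][:,:,::-1])
E
```

```text
0.085 [ -0.  -74.5 -27.4  -0.   -0.    0. ] [-0.4 -0.3 -0.1]
0.065 [ -0.  -75.1 -26.8  -0.   -0.   -0. ] [-0.6  0.1  0.8]
0.052 [ -0.  -75.7 -26.7  -0.   -0.1   0. ] [ 0.5 -0.2 -0.6]
0.044 [ -0.  -76.3 -26.7  -0.   -0.1   0. ] [ 0.1 -0.6 -0.1]
0.5080681377127847 [-0.2 -0.6  3.8] 29.2833 [ 0.57877828 -0.46397679  0.04467691]
0.507817291445241 [ 0.2 -0.2 -2.1]
0.5047668544678604 [ 0.2 -0.3 -2.3] 31.6833
```

View pics/s8.png

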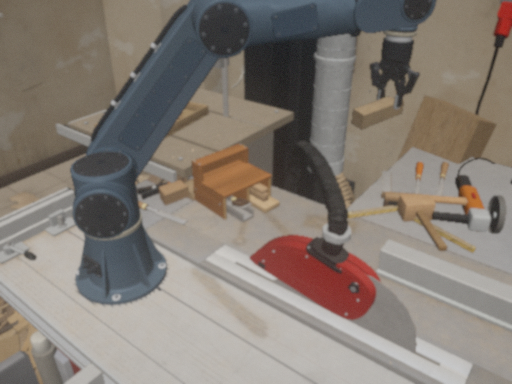

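View pics/w8.png

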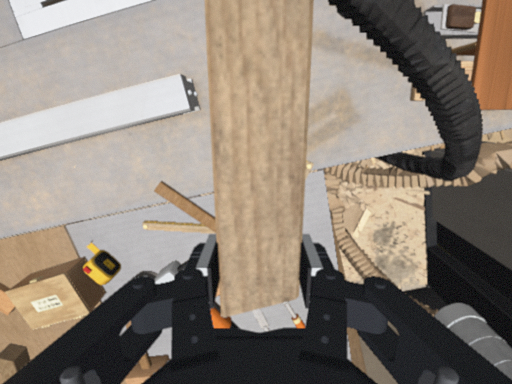

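```bash
python3 - <<'E'
from look import *
d,pos,q=pickle.load(open("w8.pkl","rb"));T=np.array(d["mount"])
P=cloud(d,T)  # tool frame
m=(d["depth"]<.35)&(np.abs(P[...,1])<.035)&(P[...,0]>-.05)&(P[...,2]<.06)&(P[...,0]>.02)
v,u=np.where(m);m2=np.zeros_like(m);m2[v,u]=1
p=P[m]
A=np.c_[p[:,0],p[:,1],np.ones(len(p))];k=np.linalg.lstsq(A,p[:,2],rcond=None)[0]
print(len(p),'z=',k,'pitch deg',np.degrees(np.arctan(k[0])),'x',np.nanpercentile(p[:,0],[1,99]),'y',np.percentile(p[:,1],[1,50,99]),'z',np.percentile(p[:,2],[2,50,98]))
for x in (.03,.06,.09,.12): 
    s=p[np.abs(p[:,0]-x)<.01]; print(x,np.round(np.percentile(s[:,1],[2,98]),4),np.round(np.median(s[:,2]),4))
vi=P[0:330,200:320]
E
```

```text
22148 z= [ 5.38070373e-03 -8.74813691e-05  4.76311621e-03] pitch deg 0.30828863951524005 x [0.0213861  0.11839171] y [-0.02134216  0.00073617  0.02252164] z [0.00378618 0.00513369 0.00684265]
0.03 [-0.021   0.0219] 0.0049
0.06 [-0.0206  0.022 ] 0.005
0.09 [-0.0207  0.0221] 0.0052
0.12 [-0.0208  0.0219] 0.0054
```

The offcut is held level and square, with pitch 0.3° and its top 4.8 mm below the TCP. I'll carry it over to the deck.

```bash
python3 - <<'E'
from look import *
q=quat(TH)
r.move_to(r2w(-.104,0,.44),q)
r.move_linear(r2w(-.104,0,.16),vel=.2)
print(np.round(r.current_contact_force(),1),r.current_opening(),r.current_t())
r.move_linear(r2w(-.104,0,.1395),vel=.06)
z=.1395
for k in range(6):
    z-=.001; r.move_linear(r2w(-.104,0,z),vel=.02)
    f=r.current_contact_force(); print(round(z,4),np.round(f,1))
    if f[2]>3: break
d=optics.get_image("scene");cv2.imwrite("pics/s9.png",cv2.resize(d["pixels"][60:260,120:380,::-1],None,fx=3,fy=3,interpolation=cv2.INTER_CUBIC))
print(r.current_t(),r.current_tool_pos())
E
```

```text
[ 0.5 -0.9 -1.3] 0.5131896171340347 35.05
0.1385 [-1.1 -0.6 -1.8]
0.1375 [-0.2  0.8 -1.3]
0.1365 [-0.7 -0.4  0.3]
0.1355 [-3.9 -1.  11.7]
36.5917 [ 0.47324792 -0.10074572  0.13633817]
```

View pics/s9.png

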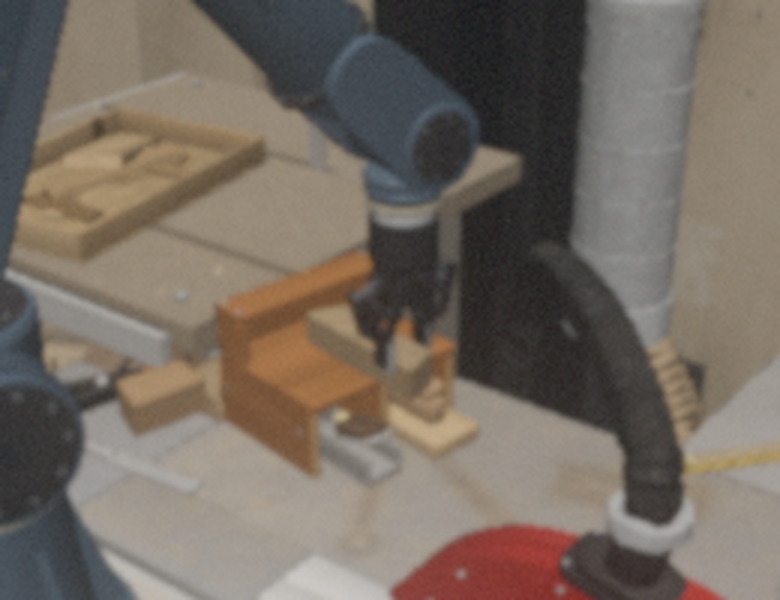

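The offcut is on the deck, wholly in front of the roof. Now I'll slide it under.

```bash
python3 - <<'E'
from look import *
z=.1362
r.move_linear(r2w(-.104,0,z),vel=.02)
r.move_linear(r2w(-.0545-.006,0,z),vel=.06)
print(np.round(r.current_contact_force(),1))
for dx in (-.003,-.001,.001,.003,.005):
    r.move_linear(r2w(-.0545+dx,0,z),vel=.03)
    f=np.array(r.current_contact_force()); print(dx,np.round(f,1),round(f[:2]@EX,1),w2r(r.current_tool_pos()))
    if f[:2]@EX<-10: break
r.set_gripper(.75)
print(np.round(r.current_contact_force(),1))
r.move_linear([*r.current_tool_pos()[:2],.24],vel=.2)
r.move_to(r2w(-.15,0,.42),q) if 0 else r.move_linear(r2w(-.12,0,.42),vel=.25)
d,W=look("w10");rc=w2r(W);Z=W[...,2]
for n,a,b,lo,hi,y0 in (('plane',-.2,-.086,.028,.075,(0,.1)),('push',-.2,-.086,.015,.075,(-.1,-.005)),('offcut',-.2,.036,.12,.14,(-.06,.06))):
    m=(Z>lo)&(Z<hi)&(rc[...,0]<b)&(rc[...,0]>a)&(rc[...,1]>y0[0])&(rc[...,1]<y0[1])
    print(n,np.round(np.percentile(rc[m],[.5,99.5],axis=0),4).tolist(),np.nanmedian(Z[m]),cv2.minAreaRect((rc[m]*1000).astype(np.float32)))
d=optics.get_image("scene");cv2.imwrite("pics/s10.png",cv2.resize(d["pixels"][100:260,140:320,::-1],None,fx=4,fy=3.7))
print(r.current_t())
E
```

```text
[0.1 2.2 5.4]
-0.003 [-0.5 -0.7  5.6] -0.8 [-0.05752168 -0.00053601]
-0.001 [ -0.9 -15.4   3.6] -15.3 [-0.05708849 -0.00085886]
[-0.1 -0.4  0.4]
plane [[-0.1283, 0.0256], [-0.0867, 0.0724]] 0.057212010989165174 ((-107.91805267333984, 49.077674865722656), (47.22770309448242, 43.26297378540039), 89.75874328613281)
push [[-0.1402, -0.0862], [-0.0872, -0.0177]] 0.02040103584393871 ((-113.20765686035156, -52.213558197021484), (54.21922302246094, 69.08133697509766), 0.23015417158603668)
offcut [[-0.0909, -0.0243], [0.0353, 0.0201]] 0.13183266298281637 ((-29.35614013671875, -1.8224925994873047), (130.01995849609375, 45.2639045715332), 0.14096322655677795)
40.2333
```

View pics/w10.png

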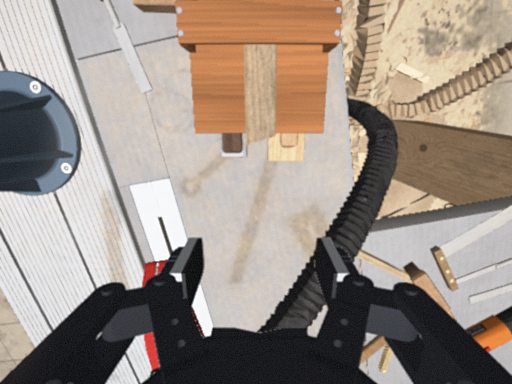

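View pics/s10.png

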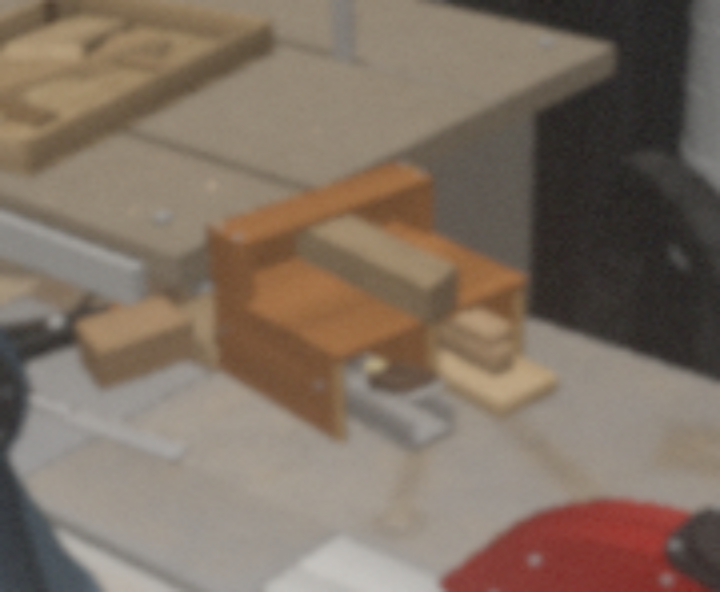

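All three are home. The rear ends are at -129.6 (nominal -130), -140.3 (nominal -140) and -94.4 (nominal -95), and everything lies square to the rack. The arm is clear at z≈0.42, so I'll hand in.

```bash
python3 - <<'E'
from cell import r
print(r.hand_in(), r.current_t())
E
```

```text
the job is handed in; nothing more can be done
the job is handed in; nothing more can be done
```

The job is done and handed in at about 40 s of the 72 s allowed; no verdict is given.

- **Plane:** I gripped it by its cheeks, turned it square and slid it along the table into the left bay. The push force rose to 29 N at the stop. Its rear end last measured rack x = -129.6 mm (nominal -130).
- **Push block:** I slid it by the handle into the right bay. This took three grips, with the hand tilted to clear the saw's hose. The force rose to 18 N at the stop, and its rear end measured -140.3 mm (nominal -140).
- **Offcut:** I carried it over the hose, set it on the deck in front of the roof and slid it under. The force rose to 15 N at the back board, and its rear end measured -94.4 mm (nominal -95). Its top was at z = 132 mm, as expected.

**Disagreements:** The offcut met the back board with the tool 2.6 mm short of where I had calculated. The camera measurement agrees it is home, so I put that down to where along its length I gripped it. A less exact reading of the plane's rear end gave -128 mm, within the calibration error.

**Not measured:** I did not measure the clamp and the brown block again at the end. The arm never went near them, and the block looks unmoved in the last picture. I relied on calculated clearance and wrist force readings that the arm did not touch the hose. While reaching for the offcut I also watched the joint torques, which stayed normal.

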